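# Load the spring clamps in number order

## Task

The three spring clamps on the bench are numbered by the studs on their housings, and number one is already loaded. Load the two loose square tube offcuts in number order, one into clamp two first and then the other into clamp three: each must lie flat on the bed, held by the spring between the plunger and the fixed stop, and be let go before the next is loaded. Push the plungers back gently, never down to the bottom of their travel, and do not disturb the loaded tube or knock the round pipe and bar stub standing nearby.

Things in the scene. Friction and masses are not known exactly. Their poses are not given: they have to be found in the camera images.
- tube_a_center (a point): Rusty square steel tube offcut, 140 x 40 x 40 mm, 0.2 to 0.42 kg. The point is its centre, 20 mm above its underside; x along its length. The ends are alike. Lies loose on the table.
- tube_a: The same tube; origin at the centre of its underside.
- tube_b_center (a point): Rusty square steel tube offcut, 140 x 40 x 40 mm, 0.2 to 0.42 kg. The point is its centre, 20 mm above its underside; x along its length. The ends are alike. Lies loose on the table.
- tube_b: The same tube; origin at the centre of its underside.
- tube_loaded: A third tube of the same kind, already clamped in clamp 1; origin at the centre of its underside. Not to be disturbed.
- seat1 (a point): Spring clamp 1, known by one round stud on top of its plunger housing. Point and axes as for clamp 2. It already holds a tube; built like clamps 2 and 3.
- seat2 (a point): Spring clamp 2, known by two round studs in a row on its plunger housing (end block nearest the robot). Point: where the centre of a clamped tube lies, 32 mm above the table. x along the clamp from plunger (-x, robot side) to fixed stop (+x), y across, z up. The bed's top is 20 mm below the point; bed 214 x 66 mm; housing from x = -106 to -82 mm, its top 9 mm above the point, studs 5 mm more.
- seat3 (a point): Spring clamp 3, known by three round studs in a row on its plunger housing (end block nearest the robot). Point: where the centre of a clamped tube lies, 32 mm above the table. x along the clamp from plunger (-x, robot side) to fixed stop (+x), y across, z up. The bed's top is 20 mm below the point; bed 214 x 66 mm; housing from x = -106 to -82 mm, its top 9 mm above the point, studs 5 mm more.
- stop2 (a point): Middle of the top inner edge of clamp 2's fixed stop, a 50 mm wide block; its upright inner face is 70 mm from the seat point, its top 22 mm above the bed. From plunger at rest to stop is 134 mm but a tube is 140: with its nose low it must push the plunger back while its tail, tilted up, clears the stop, then be laid down.
- stop3 (a point): Middle of the top inner edge of clamp 3's fixed stop, a 50 mm wide block; its upright inner face is 70 mm from the seat point, its top 22 mm above the bed. From plunger at rest to stop is 134 mm but a tube is 140: with its nose low it must push the plunger back while its tail, tilted up, clears the stop, then be laid down.
- face2 (a point): Middle of the top edge of the upright face of clamp 2's spring plunger (moves with it); 46 mm wide, top 19 mm above the bed, 64 mm from the seat point at rest. Between plunger and stop two round side guide bars, 46 mm apart inside and 9 mm high above the bed, run from x = -46 to +52 mm of the seat point to centre the tube.
- face3 (a point): Middle of the top edge of the upright face of clamp 3's spring plunger (moves with it); 46 mm wide, top 19 mm above the bed, 64 mm from the seat point at rest. Between plunger and stop two round side guide bars, 46 mm apart inside and 9 mm high above the bed, run from x = -46 to +52 mm of the seat point to centre the tube.
- plunger2 (a joint): Travel of clamp 2's spring plunger, m: 0 at rest (out), grows as it is pushed toward -x of the clamp; hard bottom at 0.016. About 2 N to start, and 1 N more for each mm; 0.006 (8 N) with a tube clamped.
- plunger3 (a joint): Travel of clamp 3's spring plunger, m: 0 at rest (out), grows as it is pushed toward -x of the clamp; hard bottom at 0.016. About 2 N to start, and 1 N more for each mm; 0.006 (8 N) with a tube clamped.
- pipe: Bystander: rusty round pipe offcut, 43 mm diameter, 70 mm high, standing on end; origin at the centre of its underside.
- stub: Bystander: turned round steel bar stub, 38 mm diameter, 55 mm high, standing; origin at the centre of its underside.

How it is judged:
By the outcome, as a careful person would: the job done as asked, in the order asked, and still so for the second after the job is handed in, with the robot touching nothing.
It also fails if it takes over 64 s, if anything falls off the work surface, if the arm or the gripper's body presses on something with over 40 N, if the wrist force passes 120 N, or if a joint passes its speed limit or range.

## Robot

A 7-joint arm with a two-finger parallel gripper is mounted at the origin on a cart in front of the work surface, level with it; the furniture and walls round the work are solid. World frame = base frame: x ahead of the robot, y to its left, z up, the work surface at z = 0. Lengths are in m, angles in rad, forces in N, time in s.
With the tool pointing down it reaches from about 0.425 to 0.875 m from the base axis. Payload 4.7 kg.
Tool frame: the origin (TCP) lies midway between the tips of the shut fingers; the grasp point (between the pads) lies 19 mm behind it (ctrl.grip_point_offset is the distance from the TCP to the grasp point, in m); z points along the fingers, y is the line along which they close (so a half turn about z gives the same grasp; the last joint's range is limited). The gripper opens to 87 mm and grips with 3 to 60 N. Pads are 19 mm wide; open, the fingers measure 117 mm over their backs; the gripper's body (75 mm by 190 mm) begins 51 mm behind the grasp point.
Start: joints at [-1.165, 0.321, -0.07, 1.45, 0.023, 1.371, -0.057], TCP at [0.248, 0.601, 0.223] pointing down, gripper open.
Joint ranges: [-2.86, 2.86], [-0.3, 2.09], [-1.38, 1.24], [0.06, 2.45], [-1.56, 4.7], [0.09, 2.05], [-2.69, 2.69]. Speed limits (rad/s): [2.57, 2.57, 3.14, 3.14, 3.14, 3.14, 3.14].

## Interface

Orientations are given as a rotation vector (axis times angle).
In Python, from bench import ctrl gives the robot as it stands. The module is installed in compiled form; this text tells all that it offers.
- The arm moves only by the shell command python3 -m handwheel 'ROWS' [OPENING] [FORCE]. ROWS is JSON, a list of rows, each an object of numbers: "x", "y", "z": the shift along the tool's x, y, z in m; "wx", "wy", "wz": the turn, a rotation vector about the tool's x, y, z in degrees. A call has 1 to 10 rows; each row is the pose to reach, as a shift and turn from the pose commanded when the call began, along the tool's axes at that moment; what a row does not reach only later rows make up. A row lasts 1/12 s, in which the tool goes at most 41.7 mm and 7.16 degrees, less where a joint would pass 70% of its speed; a pose out of reach is approached as far as the arm can. A call with a gripper value outside its range is refused whole. OPENING is the finger opening in m, from 0 to 0.087, set as the call begins (- or left out, the last holds). The fingers move at their own pace and stop on an object; FORCE is the grip in N (left out, the last holds). Time passes only in rows, so rows that repeat a pose let the fingers close. It gives the time, the measured TCP pose, the force, the opening and the grip force at its end, in the units of the state.
- ctrl.get_state(): the state, without advancing time (a new reading comes with each control period).
- ctrl.get_image(name): name is "side" or "top"; returns a dict with "image" (400x640x3 uint8, red, green, blue), "K" (3x3 intrinsics, pixels), "k1" (the pictures are not rectified: a ray, as slopes to the right and down, at radius r is drawn at 1 + k1 r^2 times it, then the intrinsics apply), "world_to_cam" (4x4, takes a point from world to camera coordinates). Camera axes: x right, y down, z forward; pixel columns grow to the right and rows downward; lengths in m; the calibration is good to about 2 mm. A picture is of the moment at which its call begins. There is no depth.
- ctrl.close_job(): hands the job in; it is judged then, once.
The state is a dict: "time": time; "joint_positions": joint angles; "qd": joint speeds; "joint_torque": joint torques, N m; "position": TCP position; "tool_rot": TCP orientation; "ft_force": force on the tool from outside, world axes, zero at the start; "torque": the same for the moment, N m; "grip_width": opening from 0.0 (shut) to 1.0 (fully open); "grip_force": force on a finger pad.
Only numpy, scipy, OpenCV 4.12 (cv2) and the standard library are available. Lean on these libraries where they do the work, as an engineer would, in place of code of your own. Each camera call takes 0.05 s, during which the arm holds its last target. There are 200 camera calls.

## Working session

There is one attempt and no reset: what is moved stays moved. The work goes in short steps, Python scripts to look and compute and a shell command to move; the robot and the scene stay as the last step left them, time stands still between calls to the robot, and variables do not carry over. Pictures are saved under pics/ and viewed, at most 10 in all, crops included, and the job is handed in when it is done.

```bash
mkdir -p pics; python3 - <<'E'
from bench import ctrl
import cv2,numpy as np,pickle
s=ctrl.get_state();print(s)
for n in("side","top"):
    d=ctrl.get_image(n);cv2.imwrite(f"pics/{n}0.png",d["image"][...,::-1]);pickle.dump(d,open(f"{n}0.pkl","wb"))
    print(n,d["K"].tolist(),d["k1"],np.round(d["world_to_cam"],4).tolist())
E
```

```text
{'time': 0.0, 'joint_positions': array([-1.16491331,  0.32184303, -0.07006862,  1.45171502,  0.02265063,
        1.37080448, -0.05690008]), 'qd': array([ 0.00124017, -0.00108967, -0.00072456, -0.00067155,  0.00050426,
        0.00276911, -0.00210471]), 'joint_torque': array([ 3.54800859e-04, -4.91295433e+01, -4.03698161e-01, -3.12528348e+01,
       -6.39633369e-02,  4.39421798e-02,  1.74645506e-04]), 'position': array([0.24804734, 0.60018694, 0.22142832]), 'tool_rot': array([-0.61139704, -3.0812867 ,  0.00309414]), 'ft_force': array([-0.33144875,  0.19298092,  0.40825408]), 'torque': array([ 0.02819525,  0.04577763, -0.03006952]), 'grip_force': 0.0, 'grip_width': 1.0016290298085206}
side [[450.2242517861865, 0.0, 318.01315992791956], [0.0, 450.2242517861865, 194.12075529807043], [0.0, 0.0, 1.0]] -0.1208351397508669 [[0.9562, -0.2921, -0.019, -0.4938], [-0.1671, -0.4914, -0.8548, 0.1097], [0.2404, 0.8205, -0.5187, 1.0157], [0.0, 0.0, 0.0, 1.0]]
top [[442.61263910631726, 0.0, 324.5088804657142], [0.0, 442.61263910631726, 200.9223314261332], [0.0, 0.0, 1.0]] -0.049400440305598536 [[-0.0199, -0.9998, -0.0005, -0.0487], [-0.99, 0.0198, -0.1399, 0.5027], [0.1399, -0.0023, -0.9902, 0.9719], [0.0, 0.0, 0.0, 1.0]]
```

View pics/top0.png

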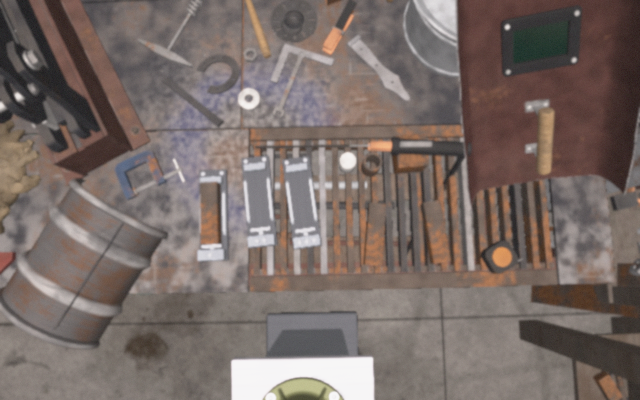

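View pics/side0.png

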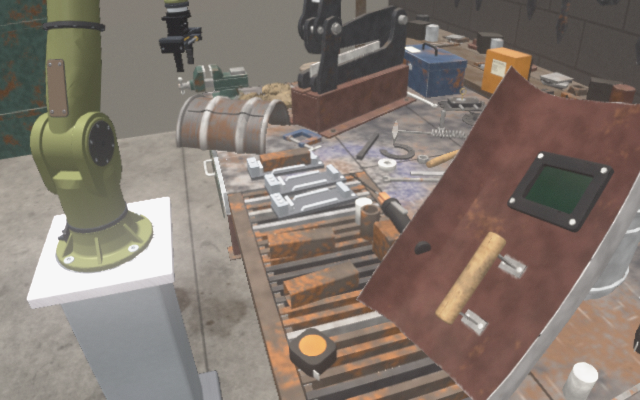

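The top view shows the loaded clamp at about (211,215), two empty clamps at (259,200) and (301,200), tubes at (374,233) and (436,232), and the stub and pipe at (347,160) and (371,163). The side view has the same objects, with a tilted sheet-metal panel to the right. I'll enlarge both to read the studs and edges.

```bash
python3 - <<'E'
import cv2
t=cv2.imread("pics/top0.png")[135:285,190:460];cv2.imwrite("pics/tc.png",cv2.resize(t,None,fx=2.96,fy=2.96,interpolation=cv2.INTER_CUBIC))
t=cv2.imread("pics/side0.png")[135:315,230:430];cv2.imwrite("pics/sc.png",cv2.resize(t,None,fx=3.3,fy=3.3,interpolation=cv2.INTER_CUBIC))
E
```

```text
(no output)
```

View pics/tc.png

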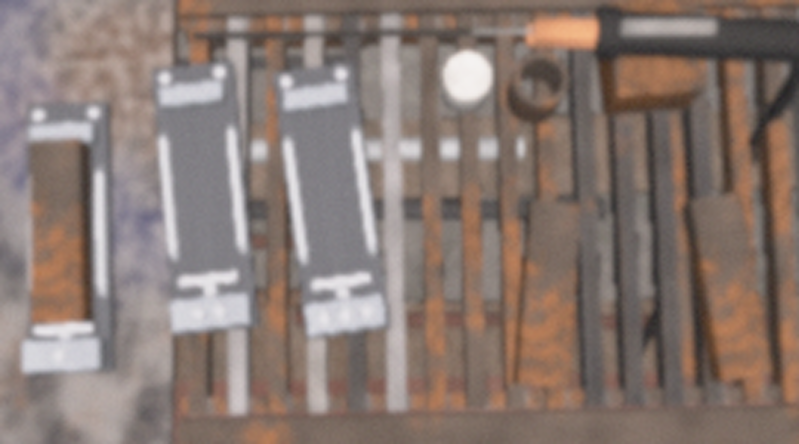

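View pics/sc.png

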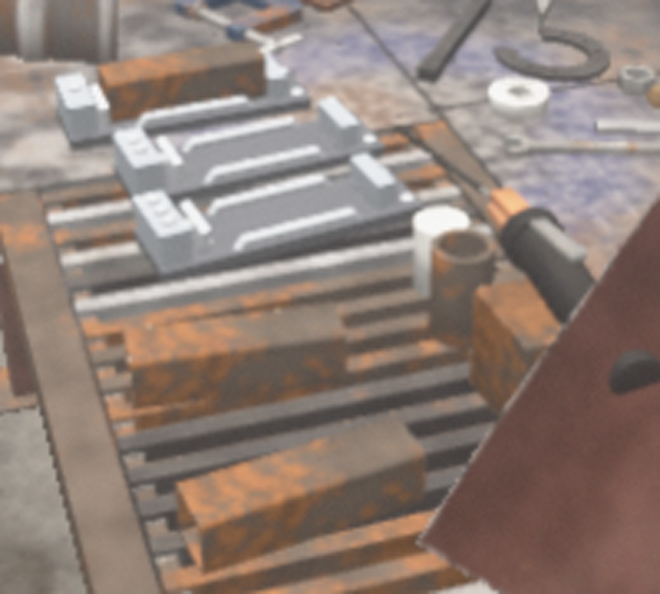

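The crops show bright guide bars on both empty clamps. The studs read as one, two and three going left to right, and both tubes are visible in both views. I'll extract the bars by mask and make a closer composite to confirm the studs and tube corners.

```bash
cat > h.py <<'E'
import numpy as np,cv2,pickle
def ray(d,uv):
    """pixels Nx2 -> camera centre, unit world rays"""
    K,k=d["K"],d["k1"];p=cv2.undistortPoints(np.float64(uv).reshape(-1,1,2),K,np.array([k,0,0,0.]))[:,0]
    T=d["world_to_cam"];R=T[:3,:3];c=-R.T@T[:3,3]
    r=np.c_[p,np.ones(len(p))]@R;return c,r/np.linalg.norm(r,axis=1)[:,None]
def plane(d,uv,z):
    c,r=ray(d,uv);return c+r*((z-c[2])/r[:,2])[:,None]
def tri(d1,u1,d2,u2):
    c1,r1=ray(d1,u1);c2,r2=ray(d2,u2);o=[]
    for a,b in zip(r1,r2):
        s=np.linalg.lstsq(np.c_[a,-b],c2-c1,rcond=None)[0];p,q=c1+a*s[0],c2+b*s[1]
        o.append(np.r_[(p+q)/2,np.linalg.norm(p-q)])
    return np.array(o)
def proj(d,P):
    T=d["world_to_cam"];return cv2.projectPoints(np.float64(P).reshape(-1,1,3),cv2.Rodrigues(T[:3,:3])[0],T[:3,3],d["K"],np.array([d["k1"],0,0,0.]))[0][:,0]
def load(n):return pickle.load(open(n,"rb"))
E
python3 - <<'E'
from h import *
t=load("top0.pkl");s=load("side0.pkl")
def bars(d,u0,u1,v0,v1,th,tag):
    im=d["image"][v0:v1,u0:u1];g=cv2.resize(im,None,fx=4,fy=4,interpolation=cv2.INTER_CUBIC)
    m=((g.min(2)>th)&(np.ptp(g.astype(int),axis=2)<40)).astype(np.uint8)
    n,l,st,ce=cv2.connectedComponentsWithStats(m)
    for i in range(1,n):
        if st[i,4]<60: continue
        c,wh,a=cv2.minAreaRect(np.argwhere(l==i)[:,::-1].astype(np.float32))
        b=(cv2.boxPoints((c,wh,a))+.5)/4-.5+[u0,v0]
        P=plane(d,b,.021)
        print(tag,np.round((np.array(c)+.5)/4-.5+[u0,v0],1),np.round(np.array(wh)/4,1),round(a,1),"P",np.round(P.mean(0)[:2],4))
bars(t,235,330,150,255,205,"T")
a=t["image"]
def z(im,u0,u1,v0,v1,f):return cv2.resize(im[v0:v1,u0:u1],None,fx=f,fy=f,interpolation=cv2.INTER_CUBIC)
C=np.zeros((600,800,3),np.uint8)
def put(x,y,q):C[y:y+q.shape[0],x:x+q.shape[1]]=q
put(0,0,z(a,360,460,195,270,4))
put(400,0,z(s["image"],260,360,225,300,4))
put(0,300,z(a,190,325,225,265,5)[:200,:])
put(400,300+0,z(s["image"],245,305,150,220,4)) if 0 else None
put(0,500,z(t["image"],190,325,235,260,4)[:100]) if 0 else None
put(0,500,np.zeros((1,1,3),np.uint8))
q=z(s["image"],245,295,155,220,4);put(676-0 if 0 else 600,300,q[:260,:200]) if 0 else None
cv2.imwrite("pics/comp.png",C[...,::-1])
q=z(s["image"],245,345,150,225,8);cv2.imwrite("pics/studs.png",q[...,::-1])
E
```

```text
T [263.7 158.9] [2.7 2.8] 45.0 P [0.6058 0.0817]
T [304.8 159.6] [2.5 2.8] 90.0 P [ 0.6022 -0.0145]
T [245.1 161.1] [2.5 2.5] 90.0 P [0.6015 0.1253]
T [286.1 162.2] [2.8 2.5] 90.0 P [0.5968 0.0291]
T [254. 166.] [ 4.1 18.5] 83.7 P [0.5894 0.1044]
T [295.8 167. ] [ 4.2 19. ] 81.1 P [0.5849 0.0066]
T [269.4 198.3] [39.   2.3] 84.5 P [0.5127 0.0686]
T [312.4 198.7] [39.2  2.3] 82.0 P [ 0.5096 -0.0309]
T [246.2 200.8] [38.4  2.3] 85.0 P [0.5079 0.1223]
T [289.4 202.1] [39.4  2.4] 82.2 P [0.5028 0.0224]
T [327.2 184.9] [2.5 4.2] 90.0 P [ 0.5411 -0.0659]
T [277.  185.3] [2.2 2.1] 14.0 P [0.5425 0.0508]
T [259.7 235.8] [17.  24.1] 83.3 P [0.4261 0.0909]
T [305.3 236.7] [17.2 24.3] 81.4 P [ 0.4221 -0.0133]
```

View pics/comp.png

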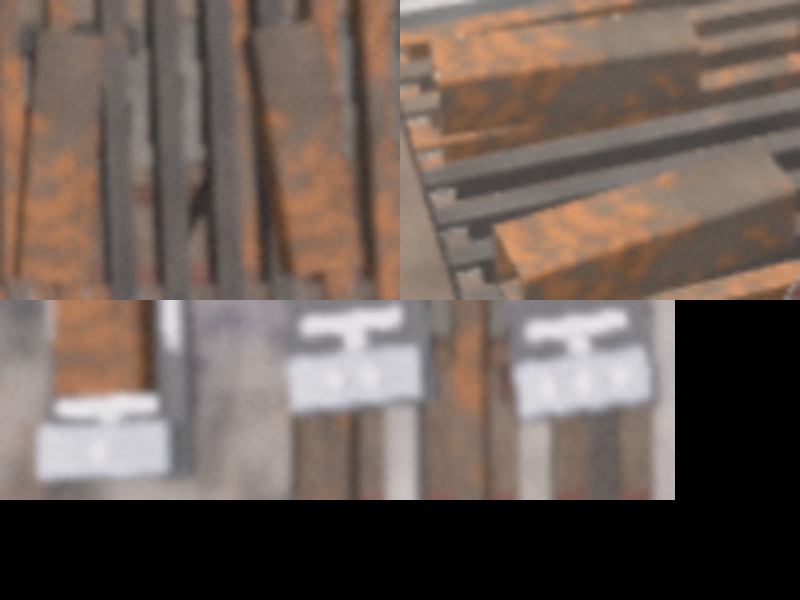

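View pics/studs.png

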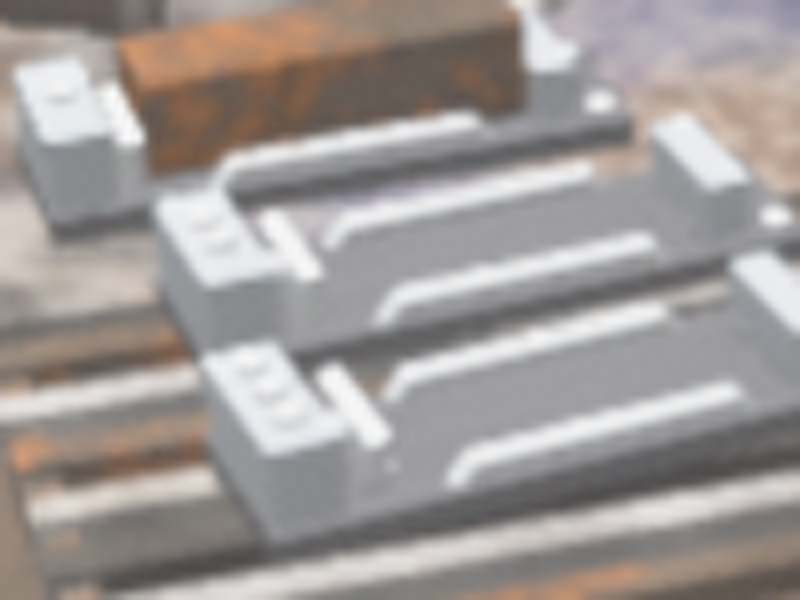

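The composite confirms the studs: two on the middle clamp and three on the right one. In the top view, tube A's top face runs from (369,203) to (385,266) and tube B's from (423,203) to (450,262). Now I'll triangulate from both views.

```bash
python3 - <<'E'
from h import *
t=load("top0.pkl");s=load("side0.pkl");np.set_printoptions(precision=4,suppress=True)
print("cams",ray(t,[[0,0]])[0],ray(s,[[0,0]])[0])
def cs(l):return [[260+(u-400)/4,225+v/4] for u,v in l]
A=tri(t,[[365.7,266.1],[384.9,266.1],[369.5,203.2],[386,203.7]],s,cs([(430,37),(440,80),(690,10),(700,48)]))
B=tri(t,[[433.9,263.4],[450.1,262.4],[423.5,203],[440.5,201]],s,cs([(495,225),(522,285),(765,147),(795,195)]))
for n,q in(("A",A),("B",B)):
    print(n,q);m=q[:,:3].mean(0);d=(q[2]+q[3]-q[0]-q[1])[:2]/2
    print(" ctr",m,"len",np.linalg.norm(d),"w",np.linalg.norm((q[0]-q[1])[:2]),"yaw",np.degrees(np.arctan2(d[1],d[0])))
for n,top in(("A",[[365.7,266.1],[384.9,266.1],[369.5,203.2],[386,203.7]]),("B",[[433.9,263.4],[450.1,262.4],[423.5,203],[440.5,201]])):
    q=plane(t,top,.04);d=(q[2]+q[3]-q[0]-q[1])[:2]/2;print(n,"planar .04",q.mean(0),np.linalg.norm(d),np.linalg.norm(q[0]-q[1]),np.linalg.norm(q[2]-q[3]),np.degrees(np.arctan2(d[1],d[0])))
print("stop,face 2,3");P=tri(t,[[254.2,168.05],[260,227.6],[296.1,169.1],[305,228.4]],s,[[330.4,169.6],[282.9,180.1],[340.3,188.9],[290.6,200.1]]);print(P)
for i,(st,fa) in enumerate((([254.2,168.05],[260,227.6]),([296.1,169.1],[305,228.4]))):
    a=plane(t,[st],.034)[0];b=plane(t,[fa],.031)[0];d=(a-b)[:2];L=np.linalg.norm(d);u=d/L
    print(i+2,"stop",a,"face",b,"len",L,"yaw",np.degrees(np.arctan2(d[1],d[0])),"seat",a[:2]-.07*u)
bl=[[(269.4,198.3),84.5],[(246.2,200.8),85.],[(312.4,198.7),82.],[(289.4,202.1),82.2]]
for c,a in bl:
    e=np.array([np.cos(np.radians(a)),np.sin(np.radians(a))])*19.5;q=plane(t,[np.array(c)+e,np.array(c)-e],.021);d=(q[1]-q[0])[:2];print("bar",q.mean(0)[:2],np.linalg.norm(d),np.degrees(np.arctan2(d[1],d[0])))
# pipe and stub tops
print("pipe/stub top",plane(t,[[371,163]],.07),plane(t,[[347.5,160.5]],.055))
R=cv2.Rodrigues(np.array([-0.61139704,-3.0812867,0.00309414]))[0];print(R)
E
```

```text
cams [ 0.3607 -0.0565  1.0327] [ 0.2463 -0.9237  0.6112]
A [[ 0.3561 -0.1475  0.0429  0.0065]
 [ 0.3541 -0.1896  0.0456  0.0042]
 [ 0.4974 -0.1615  0.0378  0.0069]
 [ 0.493  -0.1982  0.0395  0.0023]]
 ctr [ 0.4252 -0.1742  0.0415] len 0.14055459400979722 w 0.04212152829527325 yaw -4.6074601099059596
B [[ 0.3571 -0.2999  0.0407  0.0033]
 [ 0.3594 -0.3377  0.0364  0.0052]
 [ 0.4951 -0.2844  0.0388  0.0067]
 [ 0.4974 -0.3229  0.0396  0.0038]]
 ctr [ 0.4273 -0.3112  0.0389] len 0.1388746065386364 w 0.03792454670077112 yaw 6.263063080547392
A planar .04 [ 0.4226 -0.174   0.04  ] 0.14072625129922006 0.042724749013320296 0.03741732165355607 -4.274728838131499
B planar .04 [ 0.4249 -0.3104  0.04  ] 0.13832925186471196 0.03651674307268391 0.039248327036658495 6.333877909713832
stop,face 2,3
[[ 0.5825  0.1017  0.0336  0.0016]
 [ 0.4458  0.0882  0.0331  0.0039]
 [ 0.5782  0.0056  0.0276  0.0005]
 [ 0.4416 -0.0136  0.0326  0.003 ]]
2 stop [0.5816 0.1018 0.034 ] face [0.444  0.0888 0.031 ] len 0.13819791420805416 yaw 5.418716622952608 seat [0.5119 0.0952]
3 stop [0.5771 0.0052 0.034 ] face [ 0.4402 -0.0133  0.031 ] len 0.13813276045214906 yaw 7.692713309842405 seat [ 0.5078 -0.0042]
bar [0.5126 0.0685] 0.09132059417429254 5.300112332870413
bar [0.5078 0.1223] 0.09130861725031629 5.231277780930366
bar [ 0.5097 -0.0309] 0.09109846056120685 6.990477036879667
bar [0.5028 0.0223] 0.09102250518276693 7.21201272357896
pipe/stub top [[ 0.5799 -0.1638  0.07  ]] [[ 0.5901 -0.1125  0.055 ]]
[[-0.9242  0.3818 -0.0006]
 [ 0.3818  0.9242 -0.0019]
 [-0.0002 -0.002  -1.    ]]
```

Every triangulated height and length agrees with the text:

| Item | Measured position | Yaw |
|---|---|---|
| Tube A | (0.423, -0.174) | -4.4° |
| Tube B | (0.425, -0.310) | 6.3° |
| Seat 2 | (0.509, 0.095) | 5.3° |
| Seat 3 | (0.505, -0.0045) | 7.2° |

Next I'll write a helper that turns a target pose into tool-axis shifts, then start moving. The first move is a lift to clear the barrel.

```bash
cat > go.py <<'E'
import sys,numpy as np
from scipy.spatial.transform import Rotation as Ro
from bench import ctrl
# usage: go.py X Y Z YAW PITCH : tool x along -(tube x dir); PITCH>0 = tail (+x) up.  prints shift mm, turn deg (tool axes)
def target(yaw,p):
    y,p=np.radians([yaw,p]);ax=np.array([np.cos(y)*np.cos(p),np.sin(y)*np.cos(p),np.sin(p)])
    tx=-ax;ty=np.array([-np.sin(y),np.cos(y),0]);return np.c_[tx,ty,np.cross(tx,ty)]
s=ctrl.get_state();R=Ro.from_rotvec(s["tool_rot"]).as_matrix()
a=list(map(float,sys.argv[1:]))
T=target(a[3],a[4])
print("t",round(s["time"],2),"pos",np.round(s["position"],4),"f",np.round(s["ft_force"],1),"w",round(s["grip_width"]*.087,4),"z axis",np.round(R[:,2],3))
print("shift mm",np.round(R.T@(np.array(a[:3])-s["position"])*1000,1),"turn deg",np.round(Ro.from_matrix(R.T@T).as_rotvec(degrees=True),2))
E
python3 -m handwheel '[{"z":-0.04},{"z":-0.08},{"z":-0.12},{"z":-0.15},{"z":-0.15}]'
python3 go.py 0.5 0.1 0.37 -4.4 0
python3 - <<'E'
from h import *
t=load("top0.pkl");s=load("side0.pkl")
print("panel corner",tri(t,[[472,190]],s,[[362,300]]), "TCP px",proj(t,[.248,.601,.22]))
E
```

```text
t 0.1 pos [0.248  0.6003 0.2216] f [-0.   0.1 -0.6] w 0.0871 z axis [-0.001 -0.002 -1.   ]
shift mm [-423.9 -366.4 -147.8] turn deg [-1.000e-01 -1.000e-02 -1.805e+01]
panel corner [[ 0.49964872 -0.39083885  0.04080968  0.03956458]] TCP px [[-29.27040094 329.70120467]]invalid input at $[0]: expected keys x, y, z, wx, wy, wz
```

```bash

python3 -m handwheel '[{"x":0,"y":0,"z":-0.04,"wx":0,"wy":0,"wz":0},{"x":0,"y":0,"z":-0.08,"wx":0,"wy":0,"wz":0},{"x":0,"y":0,"z":-0.12,"wx":0,"wy":0,"wz":0},{"x":0,"y":0,"z":-0.15,"wx":0,"wy":0,"wz":0},{"x":-0.03,"y":-0.026,"z":-0.15,"wx":0,"wy":0,"wz":-3},{"x":-0.06,"y":-0.052,"z":-0.15,"wx":0,"wy":0,"wz":-6},{"x":-0.09,"y":-0.078,"z":-0.15,"wx":0,"wy":0,"wz":-9},{"x":-0.12,"y":-0.104,"z":-0.15,"wx":0,"wy":0,"wz":-12},{"x":-0.15,"y":-0.13,"z":-0.15,"wx":0,"wy":0,"wz":-15},{"x":-0.18,"y":-0.156,"z":-0.15,"wx":0,"wy":0,"wz":-18}]'
python3 go.py 0.5 0.1 0.37 -4.4 0
```

```text
time: 0.93
position: [0.3555, 0.3858, 0.3722]
tool_rot: [-0.118, -3.139, 0.001]
ft_force: [0.7, 0.8, 0.0]
grip_width: 1.0
grip_force: 0.0
t 0.93 pos [0.3555 0.3858 0.3722] f [0.7 0.8 0. ] w 0.087 z axis [-0. -0. -1.]
shift mm [-165.5 -274.2    2.2] turn deg [-0.02 -0.02  0.11]
```

```bash

python3 -m handwheel '[{"x":-0.02,"y":-0.033,"z":0,"wx":0,"wy":0,"wz":0},{"x":-0.04,"y":-0.066,"z":0,"wx":0,"wy":0,"wz":0},{"x":-0.06,"y":-0.1,"z":0,"wx":0,"wy":0,"wz":0},{"x":-0.08,"y":-0.133,"z":0,"wx":0,"wy":0,"wz":0},{"x":-0.1,"y":-0.166,"z":0,"wx":0,"wy":0,"wz":0},{"x":-0.12,"y":-0.2,"z":0,"wx":0,"wy":0,"wz":0},{"x":-0.14,"y":-0.23,"z":0,"wx":0,"wy":0,"wz":0},{"x":-0.165,"y":-0.26,"z":0,"wx":0,"wy":0,"wz":0},{"x":-0.165,"y":-0.274,"z":0,"wx":0,"wy":0,"wz":0}]' 
python3 go.py 0.4235 -0.174 0.13 -4.4 0
```

```text
time: 1.68
position: [0.501, 0.0957, 0.3718]
tool_rot: [0.135, 3.138, -0.005]
ft_force: [-0.8, -1.5, 0.7]
grip_width: 1.001
grip_force: 0.0
t 1.68 pos [0.501  0.0957 0.3718] f [-0.8 -1.5  0.7] w 0.0871 z axis [ 0.001 -0.003 -1.   ]
shift mm [  54.4 -274.6  242.6] turn deg [-0.18  0.07 -0.51]
```

```bash

python3 -m handwheel '[{"x":0.006,"y":-0.03,"z":0.01,"wx":0,"wy":0,"wz":0},{"x":0.012,"y":-0.06,"z":0.02,"wx":0,"wy":0,"wz":0},{"x":0.02,"y":-0.098,"z":0.03,"wx":0,"wy":0,"wz":0},{"x":0.028,"y":-0.13,"z":0.05,"wx":0,"wy":0,"wz":0},{"x":0.035,"y":-0.165,"z":0.07,"wx":0,"wy":0,"wz":0},{"x":0.042,"y":-0.2,"z":0.09,"wx":0,"wy":0,"wz":0},{"x":0.048,"y":-0.23,"z":0.11,"wx":0,"wy":0,"wz":0},{"x":0.054,"y":-0.26,"z":0.13,"wx":0,"wy":0,"wz":-0.4},{"x":0.054,"y":-0.275,"z":0.16,"wx":0,"wy":0,"wz":-0.4},{"x":0.054,"y":-0.275,"z":0.19,"wx":0,"wy":0,"wz":-0.4}]' 
python3 -m handwheel '[{"x":0,"y":0,"z":0.03,"wx":0,"wy":0,"wz":0},{"x":0,"y":0,"z":0.05,"wx":0,"wy":0,"wz":0},{"x":0,"y":0,"z":0.05,"wx":0,"wy":0,"wz":0}]' 
python3 go.py 0.4235 -0.174 0.0145 -4.4 0
```

```text
time: 2.52
position: [0.4222, -0.1721, 0.1821]
tool_rot: [0.121, 3.137, -0.001]
ft_force: [-0.1, 0.3, 0.2]
grip_width: 0.997
grip_force: 0.0
time: 2.77
position: [0.4195, -0.1671, 0.1284]
tool_rot: [-0.111, -3.131, -0.001]
ft_force: [-1.6, 0.2, 0.5]
grip_width: 1.003
grip_force: 0.0
t 2.77 pos [ 0.4195 -0.1671  0.1284] f [-1.6  0.2  0.5] w 0.0872 z axis [-0.008  0.001 -1.   ]
shift mm [ -5.5  -6.7 113.9] turn deg [ 0.03 -0.47  0.33]
```

```bash

python3 -m handwheel '[{"x":-0.004,"y":-0.005,"z":0.02,"wx":0,"wy":0,"wz":0},{"x":-0.005,"y":-0.006,"z":0.04,"wx":0,"wy":0,"wz":0},{"x":-0.005,"y":-0.006,"z":0.06,"wx":0,"wy":0,"wz":0},{"x":-0.005,"y":-0.006,"z":0.06,"wx":0,"wy":0,"wz":0},{"x":-0.005,"y":-0.006,"z":0.06,"wx":0,"wy":0,"wz":0}]' 
python3 go.py 0.4235 -0.174 0.0145 -4.4 0
python3 - <<'E'
from h import *
from bench import ctrl
C=[]
for n,(u0,u1,v0,v1),f in(("top",(330,460,170,280),3),("side",(250,380,190,310),3)):
    d=ctrl.get_image(n);pickle.dump(d,open(n+"1.pkl","wb"));C.append(cv2.resize(d["image"][v0:v1,u0:u1],(390,360),interpolation=cv2.INTER_CUBIC))
cv2.imwrite("pics/c1.png",np.hstack(C)[...,::-1])
E
```

```text
time: 3.18
position: [0.4276, -0.1743, 0.073]
tool_rot: [-0.111, -3.138, 0.0]
ft_force: [0.6, -1.1, 0.5]
grip_width: 0.999
grip_force: 0.0
t 3.18 pos [ 0.4276 -0.1743  0.073 ] f [ 0.6 -1.1  0.5] w 0.0869 z axis [-0.001 -0.    -1.   ]
shift mm [ 4.   0.  58.5] turn deg [-0.01 -0.07  0.36]
```

View pics/c1.png

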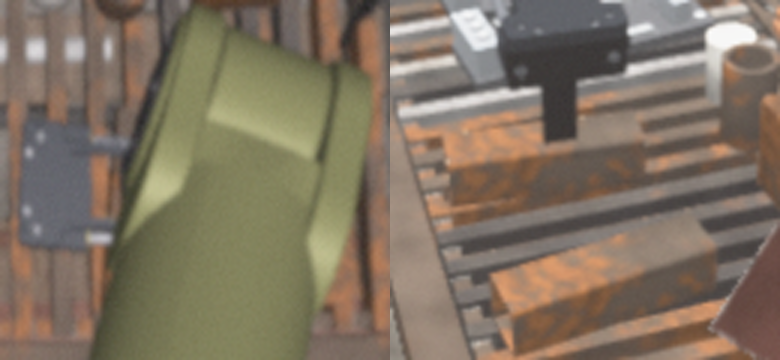

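The arm hides the top view here. The side view shows the near finger centred above tube A (crop pixel (560,130)), ready to descend.

```bash

python3 -m handwheel '[{"x":0.002,"y":0,"z":0.02,"wx":0,"wy":0,"wz":0.3},{"x":0.003,"y":0,"z":0.04,"wx":0,"wy":0,"wz":0.3},{"x":0.003,"y":0,"z":0.05,"wx":0,"wy":0,"wz":0.3},{"x":0.003,"y":0,"z":0.0585,"wx":0,"wy":0,"wz":0.3},{"x":0.003,"y":0,"z":0.0585,"wx":0,"wy":0,"wz":0.3},{"x":0.003,"y":0,"z":0.0585,"wx":0,"wy":0,"wz":0.3}]' 
python3 -m handwheel '[{"x":0,"y":0,"z":0,"wx":0,"wy":0,"wz":0},{"x":0,"y":0,"z":0,"wx":0,"wy":0,"wz":0},{"x":0,"y":0,"z":0,"wx":0,"wy":0,"wz":0},{"x":0,"y":0,"z":0,"wx":0,"wy":0,"wz":0},{"x":0,"y":0,"z":0,"wx":0,"wy":0,"wz":0},{"x":0,"y":0,"z":0,"wx":0,"wy":0,"wz":0},{"x":0,"y":0,"z":0,"wx":0,"wy":0,"wz":0},{"x":0,"y":0,"z":0,"wx":0,"wy":0,"wz":0}]' 0.03 55
python3 go.py 0.425 -0.174 0.015 -4.4 0
```

```text
time: 3.78
position: [0.4252, -0.1744, 0.0146]
tool_rot: [0.119, 3.139, -0.0]
ft_force: [0.0, 0.8, 0.6]
grip_width: 0.999
grip_force: 0.0
time: 4.45
position: [0.4247, -0.1736, 0.014]
tool_rot: [-0.119, -3.139, -0.002]
ft_force: [0.7, 2.8, 1.9]
grip_width: 0.477
grip_force: 1.4
t 4.45 pos [ 0.4247 -0.1736  0.014 ] f [0.7 2.8 1.9] w 0.0415 z axis [-0.     0.001 -1.   ]
shift mm [-0.4 -0.4 -1. ] turn deg [ 0.06 -0.01  0.05]
```

```bash

python3 -m handwheel '[{"x":0,"y":0,"z":0,"wx":0,"wy":0,"wz":0},{"x":0,"y":0,"z":0,"wx":0,"wy":0,"wz":0},{"x":0,"y":0,"z":0,"wx":0,"wy":0,"wz":0},{"x":0,"y":0,"z":-0.01,"wx":0,"wy":0,"wz":0},{"x":0,"y":0,"z":-0.03,"wx":0,"wy":0,"wz":0},{"x":0,"y":0,"z":-0.05,"wx":0,"wy":0,"wz":0},{"x":0,"y":0,"z":-0.075,"wx":0,"wy":0,"wz":0},{"x":0,"y":0,"z":-0.1,"wx":0,"wy":0,"wz":0},{"x":0,"y":0,"z":-0.125,"wx":0,"wy":0,"wz":0},{"x":0,"y":0,"z":-0.14,"wx":0,"wy":0,"wz":0}]' 
python3 -m handwheel '[{"x":0,"y":0,"z":-0.01,"wx":0,"wy":0,"wz":0},{"x":0,"y":0,"z":-0.01,"wx":0,"wy":0,"wz":0}]'
python3 go.py 0.513 0.096 0.15 5.3 12
```

```text
time: 5.28
position: [0.425, -0.1756, 0.1566]
tool_rot: [0.121, 3.136, -0.002]
ft_force: [1.9, -0.2, -3.7]
grip_width: 0.454
grip_force: 54.8
time: 5.45
position: [0.4256, -0.1752, 0.1659]
tool_rot: [0.12, 3.136, -0.001]
ft_force: [0.2, 0.3, -4.2]
grip_width: 0.455
grip_force: 54.8
t 5.45 pos [ 0.4256 -0.1752  0.1659] f [ 0.2  0.3 -4.2] w 0.0396 z axis [ 0.004 -0.001 -1.   ]
shift mm [-66.3 277.   16.1] turn deg [ -1.05 -11.76  -9.65]
```

```bash

python3 -m handwheel '[{"x":-0.004,"y":0.015,"z":0,"wx":0,"wy":0,"wz":0},{"x":-0.012,"y":0.045,"z":0,"wx":0,"wy":0,"wz":-1.5},{"x":-0.02,"y":0.08,"z":0,"wx":0,"wy":0,"wz":-3.5},{"x":-0.03,"y":0.115,"z":0,"wx":0,"wy":-2,"wz":-5.5},{"x":-0.04,"y":0.15,"z":0,"wx":-0.3,"wy":-4,"wz":-7.5},{"x":-0.05,"y":0.185,"z":0,"wx":-0.5,"wy":-6,"wz":-9.6},{"x":-0.06,"y":0.22,"z":0,"wx":-0.7,"wy":-8,"wz":-9.6},{"x":-0.067,"y":0.25,"z":0,"wx":-0.9,"wy":-10,"wz":-9.6},{"x":-0.073,"y":0.27,"z":0.005,"wx":-1.05,"wy":-11.8,"wz":-9.6},{"x":-0.073,"y":0.277,"z":0.01,"wx":-1.05,"wy":-11.8,"wz":-9.6}]' 
python3 -m handwheel '[{"x":0,"y":0,"z":0,"wx":0,"wy":0,"wz":0},{"x":0,"y":0,"z":0,"wx":0,"wy":0,"wz":0},{"x":0,"y":0,"z":0,"wx":0,"wy":0,"wz":0}]'
python3 go.py 0.520 0.096 0.07 5.3 12
python3 - <<'E'
from h import *
from bench import ctrl
C=[]
for n,(u0,u1,v0,v1) in(("top",(220,320,150,250)),("side",(240,340,95,195))):
    d=ctrl.get_image(n);pickle.dump(d,open(n+"2.pkl","wb"));C.append(cv2.resize(d["image"][v0:v1,u0:u1],(400,400),interpolation=cv2.INTER_CUBIC))
cv2.imwrite("pics/c2.png",np.hstack(C)[...,::-1])
E
```

```text
time: 6.28
position: [0.5171, 0.1, 0.152]
tool_rot: [-0.143, 2.933, 0.016]
ft_force: [-0.2, -0.2, -4.7]
grip_width: 0.453
grip_force: 54.8
time: 6.53
position: [0.5182, 0.0942, 0.1534]
tool_rot: [-0.132, 2.934, 0.013]
ft_force: [0.2, -0.3, -4.4]
grip_width: 0.457
grip_force: 54.8
t 6.53 pos [0.5182 0.0942 0.1534] f [ 0.2 -0.3 -4.4] w 0.0397 z axis [ 0.202  0.018 -0.979]
shift mm [15.   1.6 82. ] turn deg [-0.05 -0.27 -0.15]
```

View pics/c2.png

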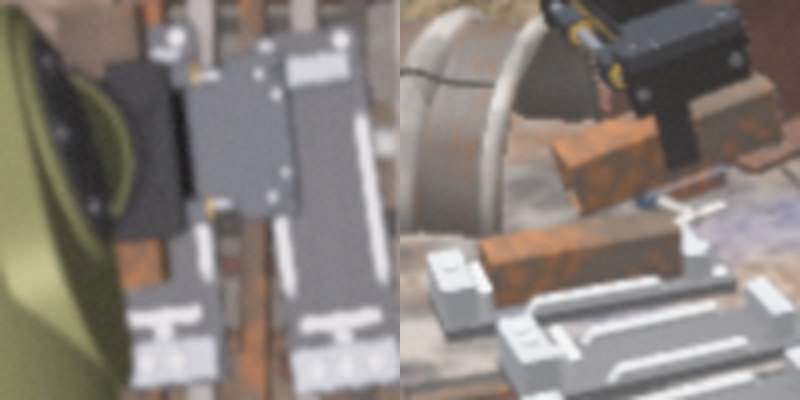

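The tube is held with its tail up. In the crop, the near lower edge runs from the nose at (582,212) to the tail at (780,138). I'll check that against the predicted projection.

```bash
python3 - <<'E'
from h import *
from bench import ctrl
from scipy.spatial.transform import Rotation as Ro
d=load("side2.pkl");s=ctrl.get_state();R=Ro.from_rotvec(s["tool_rot"]).as_matrix()
ax=-R[:,0];ay=R[:,1];az=-R[:,2]
for dd in(-4,0,4):
    P=[s["position"]+(ax*(x-dd)-ay*20+az*z)/1000 for x,z in((-70,-14),(70,-14),(-70,26),(70,26))]
    P=np.array(P); q=(proj(d,P)-[240,95])*4+[400,0]; print(dd,np.round(q).tolist())
print("pitch",np.degrees(np.arcsin(ax[2])),"yaw",np.degrees(np.arctan2(ax[1],ax[0])))
E
```

```text
-4 [[587.0, 220.0], [789.0, 141.0], [571.0, 165.0], [777.0, 86.0]]
0 [[581.0, 223.0], [783.0, 143.0], [565.0, 167.0], [771.0, 88.0]]
4 [[575.0, 225.0], [777.0, 146.0], [559.0, 169.0], [765.0, 90.0]]
pitch 11.814657343431502 yaw 5.1249314071314425
```

```bash

python3 go.py 0.520 0.096 0.05 5.3 12
python3 -m handwheel '[{"x":0.004,"y":0.001,"z":0.02,"wx":0,"wy":0,"wz":0},{"x":0.008,"y":0.001,"z":0.04,"wx":0,"wy":0,"wz":0},{"x":0.012,"y":0.001,"z":0.06,"wx":0,"wy":0,"wz":0},{"x":0.016,"y":0.002,"z":0.08,"wx":0,"wy":0,"wz":0},{"x":0.019,"y":0.002,"z":0.09,"wx":0,"wy":0,"wz":0},{"x":0.019,"y":0.002,"z":0.1015,"wx":0,"wy":0,"wz":0},{"x":0.019,"y":0.002,"z":0.1015,"wx":0,"wy":0,"wz":0},{"x":0.019,"y":0.002,"z":0.1015,"wx":0,"wy":0,"wz":0}]'
python3 go.py 0.520 0.096 0.042 5.3 12
```

```text
t 6.63 pos [0.5187 0.0946 0.1541] f [ 0.6 -0.1 -3.6] w 0.0397 z axis [ 0.204  0.019 -0.979]
shift mm [ 19.9   1.2 102.2] turn deg [ 0.   -0.19 -0.17]
time: 7.3
position: [0.5206, 0.098, 0.051]
tool_rot: [-0.134, 2.933, 0.015]
ft_force: [-0.9, 0.5, -3.8]
grip_width: 0.455
grip_force: 54.8
t 7.3 pos [0.5206 0.098  0.051 ] f [-0.9  0.5 -3.8] w 0.0396 z axis [ 0.204  0.019 -0.979]
shift mm [ 2.6 -2.   8.6] turn deg [ 0.01 -0.19 -0.08]
```

```bash

python3 -m handwheel '[{"x":0.001,"y":-0.001,"z":0.003,"wx":0,"wy":0,"wz":0},{"x":0.002,"y":-0.0018,"z":0.006,"wx":0,"wy":0,"wz":0},{"x":0.0026,"y":-0.002,"z":0.0075,"wx":0,"wy":0,"wz":0},{"x":0.0026,"y":-0.002,"z":0.0075,"wx":0,"wy":0,"wz":0},{"x":0.0026,"y":-0.002,"z":0.0075,"wx":0,"wy":0,"wz":0}]'
python3 go.py 0.520 0.096 0.040 5.3 12
```

```text
time: 7.72
position: [0.5197, 0.0967, 0.0431]
tool_rot: [-0.135, 2.932, 0.016]
ft_force: [0.3, -0.2, -3.9]
grip_width: 0.455
grip_force: 54.8
t 7.72 pos [0.5197 0.0967 0.0431] f [ 0.3 -0.2 -3.9] w 0.0396 z axis [ 0.204  0.02  -0.979]
shift mm [ 0.4 -0.7  3.1] turn deg [ 0.06 -0.15 -0.02]
```

```bash

python3 -m handwheel '[{"x":0.0002,"y":0,"z":0.001,"wx":0,"wy":0,"wz":0},{"x":0.0004,"y":0,"z":0.002,"wx":0,"wy":0,"wz":0},{"x":0.0004,"y":0,"z":0.002,"wx":0,"wy":0,"wz":0},{"x":0.0004,"y":0,"z":0.002,"wx":0,"wy":0,"wz":0}]'
python3 go.py 0.520 0.096 0.040 5.3 12
```

```text
time: 8.05
position: [0.5196, 0.0967, 0.0409]
tool_rot: [-0.136, 2.932, 0.016]
ft_force: [0.3, 0.1, -3.7]
grip_width: 0.455
grip_force: 54.8
t 8.05 pos [0.5196 0.0967 0.0409] f [ 0.3  0.1 -3.7] w 0.0396 z axis [ 0.204  0.02  -0.979]
shift mm [-0.1 -0.8  0.9] turn deg [ 0.06 -0.17 -0.01]
```

```bash

python3 -m handwheel '[{"x":0.002,"y":-0.0005,"z":-0.0004,"wx":0,"wy":0,"wz":0},{"x":0.004,"y":-0.0005,"z":-0.0008,"wx":0,"wy":0,"wz":0},{"x":0.004,"y":-0.0005,"z":-0.0008,"wx":0,"wy":0,"wz":0},{"x":0.004,"y":-0.0005,"z":-0.0008,"wx":0,"wy":0,"wz":0}]'
python3 -m handwheel '[{"x":0.0015,"y":0,"z":-0.0003,"wx":0,"wy":0,"wz":0},{"x":0.003,"y":0,"z":-0.0006,"wx":0,"wy":0,"wz":0},{"x":0.003,"y":0,"z":-0.0006,"wx":0,"wy":0,"wz":0},{"x":0.003,"y":0,"z":-0.0006,"wx":0,"wy":0,"wz":0}]'
python3 go.py 0.510 0.096 0.040 5.3 12
```

```text
time: 8.38
position: [0.5155, 0.0958, 0.0409]
tool_rot: [-0.135, 2.932, 0.016]
ft_force: [0.7, -0.3, -3.5]
grip_width: 0.456
grip_force: 54.8
time: 8.72
position: [0.5135, 0.0957, 0.0414]
tool_rot: [-0.136, 2.93, 0.016]
ft_force: [1.7, -0.1, -5.1]
grip_width: 0.457
grip_force: 54.8
t 8.72 pos [0.5135 0.0957 0.0414] f [ 1.7 -0.1 -5.1] w 0.0398 z axis [ 0.206  0.02  -0.978]
shift mm [3.6 0.6 0.6] turn deg [ 0.07 -0.06 -0.01]
```

```bash

python3 -m handwheel '[{"x":0.0015,"y":0,"z":-0.0003,"wx":0,"wy":0,"wz":0},{"x":0.003,"y":0,"z":-0.0006,"wx":0,"wy":0,"wz":0},{"x":0.0045,"y":0,"z":-0.0009,"wx":0,"wy":0,"wz":0},{"x":0.005,"y":0,"z":-0.001,"wx":0,"wy":0,"wz":0},{"x":0.005,"y":0,"z":-0.001,"wx":0,"wy":0,"wz":0},{"x":0.005,"y":0,"z":-0.001,"wx":0,"wy":0,"wz":0}]'
python3 -m handwheel '[{"x":0.0015,"y":0,"z":-0.0003,"wx":0,"wy":0,"wz":0},{"x":0.003,"y":0,"z":-0.0006,"wx":0,"wy":0,"wz":0},{"x":0.003,"y":0,"z":-0.0006,"wx":0,"wy":0,"wz":0},{"x":0.003,"y":0,"z":-0.0006,"wx":0,"wy":0,"wz":0}]'
python3 go.py 0.502 0.095 0.040 5.3 12
```

```text
time: 9.22
position: [0.5096, 0.0954, 0.0421]
tool_rot: [-0.135, 2.927, 0.017]
ft_force: [6.3, 0.1, -3.9]
grip_width: 0.455
grip_force: 54.8
time: 9.55
position: [0.5076, 0.0953, 0.0426]
tool_rot: [-0.136, 2.925, 0.017]
ft_force: [8.2, 0.5, -4.8]
grip_width: 0.461
grip_force: 54.8
t 9.55 pos [0.5076 0.0953 0.0426] f [ 8.2  0.5 -4.8] w 0.0401 z axis [ 0.211  0.021 -0.977]
shift mm [6.  0.2 1.3] turn deg [ 0.1   0.23 -0.  ]
```

```bash

python3 -m handwheel '[{"x":0.0015,"y":0,"z":0,"wx":0,"wy":0,"wz":0},{"x":0.003,"y":0,"z":0,"wx":0,"wy":0,"wz":0},{"x":0.0045,"y":0,"z":0,"wx":0,"wy":0.2,"wz":0},{"x":0.0045,"y":0,"z":0,"wx":0,"wy":0.2,"wz":0},{"x":0.0045,"y":0,"z":0,"wx":0,"wy":0.2,"wz":0}]'
python3 -m handwheel '[{"x":0.0015,"y":0,"z":0,"wx":0,"wy":0,"wz":0},{"x":0.003,"y":0,"z":0,"wx":0,"wy":0.2,"wz":0},{"x":0.003,"y":0,"z":0,"wx":0,"wy":0.2,"wz":0},{"x":0.003,"y":0,"z":0,"wx":0,"wy":0.2,"wz":0}]'
python3 go.py 0.502 0.095 0.040 5.3 12
```

```text
time: 9.97
position: [0.5049, 0.0951, 0.0426]
tool_rot: [-0.136, 2.925, 0.018]
ft_force: [9.9, 0.0, -4.4]
grip_width: 0.455
grip_force: 54.7
time: 10.3
position: [0.5032, 0.0949, 0.0426]
tool_rot: [-0.136, 2.926, 0.018]
ft_force: [11.8, 0.9, -4.5]
grip_width: 0.458
grip_force: 54.7
t 10.3 pos [0.5032 0.0949 0.0426] f [11.8  0.9 -4.5] w 0.0399 z axis [ 0.21   0.022 -0.978]
shift mm [1.7 0.2 2.3] turn deg [0.13 0.16 0.  ]
```

```bash

python3 -m handwheel '[{"x":0.001,"y":0,"z":0.0005,"wx":0,"wy":0,"wz":0},{"x":0.002,"y":0,"z":0.001,"wx":0,"wy":0,"wz":0},{"x":0.002,"y":0,"z":0.0015,"wx":0,"wy":0,"wz":0},{"x":0.002,"y":0,"z":0.0015,"wx":0,"wy":0,"wz":0}]'
python3 go.py 0.5015 0.095 0.040 5.3 12
```

```text
time: 10.63
position: [0.503, 0.095, 0.0419]
tool_rot: [-0.136, 2.924, 0.018]
ft_force: [12.9, -0.4, 1.6]
grip_width: 0.454
grip_force: 54.7
t 10.63 pos [0.503  0.095  0.0419] f [12.9 -0.4  1.6] w 0.0395 z axis [ 0.212  0.022 -0.977]
shift mm [1.9 0.1 1.6] turn deg [0.15 0.32 0.  ]
```

```bash

python3 -m handwheel '[{"x":0.001,"y":0,"z":-0.0008,"wx":0,"wy":0,"wz":0},{"x":0.002,"y":0,"z":-0.001,"wx":0,"wy":0,"wz":0},{"x":0.003,"y":0,"z":-0.0012,"wx":0,"wy":0.2,"wz":0},{"x":0.003,"y":0,"z":-0.0012,"wx":0,"wy":0.2,"wz":0}]'
python3 go.py 0.5015 0.095 0.040 5.3 12
```

```text
time: 10.97
position: [0.5003, 0.0947, 0.0425]
tool_rot: [-0.136, 2.926, 0.018]
ft_force: [14.7, 0.1, -2.9]
grip_width: 0.456
grip_force: 54.7
t 10.97 pos [0.5003 0.0947 0.0425] f [14.7  0.1 -2.9] w 0.0397 z axis [ 0.21   0.022 -0.977]
shift mm [-0.6  0.2  2.7] turn deg [0.15 0.2  0.  ]
```

```bash

python3 -m handwheel '[{"x":-0.0004,"y":0,"z":0.0018,"wx":0,"wy":1.5,"wz":0},{"x":-0.0009,"y":0,"z":0.0037,"wx":0,"wy":3,"wz":0},{"x":-0.0014,"y":0,"z":0.0055,"wx":0,"wy":4.5,"wz":0},{"x":-0.0018,"y":0,"z":0.0074,"wx":0,"wy":6,"wz":0},{"x":-0.0018,"y":0,"z":0.0074,"wx":0,"wy":6,"wz":0},{"x":-0.0018,"y":0,"z":0.0074,"wx":0,"wy":6,"wz":0}]'
python3 go.py 0.5000 0.095 0.026 5.3 0
```

```text
time: 11.47
position: [0.5035, 0.095, 0.0348]
tool_rot: [-0.141, 3.032, 0.01]
ft_force: [11.8, 0.5, -1.6]
grip_width: 0.454
grip_force: 54.7
t 11.47 pos [0.5035 0.095  0.0348] f [11.8  0.5 -1.6] w 0.0395 z axis [ 0.106  0.012 -0.994]
shift mm [4.4 0.3 8.3] turn deg [0.11 6.12 0.01]
```

```bash

python3 -m handwheel '[{"x":-0.0004,"y":0,"z":0.0018,"wx":0,"wy":1.5,"wz":0},{"x":-0.0009,"y":0,"z":0.0037,"wx":0,"wy":3,"wz":0},{"x":-0.0012,"y":0,"z":0.0055,"wx":0,"wy":4.5,"wz":0},{"x":-0.0016,"y":0,"z":0.0074,"wx":0,"wy":6,"wz":0},{"x":-0.0016,"y":0,"z":0.0078,"wx":0,"wy":6,"wz":0},{"x":-0.0016,"y":0,"z":0.0078,"wx":0,"wy":6,"wz":0}]'
python3 go.py 0.5070 0.095 0.026 5.3 0
```

```text
time: 11.97
position: [0.5054, 0.0952, 0.0265]
tool_rot: [-0.146, 3.137, 0.003]
ft_force: [12.0, 0.9, -0.1]
grip_width: 0.457
grip_force: 54.7
t 11.97 pos [0.5054 0.0952 0.0265] f [12.   0.9 -0.1] w 0.0398 z axis [ 0.001  0.002 -1.   ]
shift mm [-1.6 -0.3  0.5] turn deg [0.1  0.06 0.01]
```

```bash

python3 -m handwheel '[{"x":-0.001,"y":0,"z":0.0003,"wx":0,"wy":0,"wz":0},{"x":-0.002,"y":0,"z":0.0005,"wx":0,"wy":0,"wz":0},{"x":-0.003,"y":0,"z":0.0007,"wx":0,"wy":0,"wz":0},{"x":-0.0042,"y":0,"z":0.0008,"wx":0,"wy":0,"wz":0},{"x":-0.0042,"y":0,"z":0.0008,"wx":0,"wy":0,"wz":0}]'
python3 go.py 0.509 0.095 0.026 5.3 0
```

```text
time: 12.38
position: [0.5074, 0.0954, 0.026]
tool_rot: [0.146, -3.135, -0.003]
ft_force: [4.9, -0.6, 7.8]
grip_width: 0.451
grip_force: 54.7
t 12.38 pos [0.5074 0.0954 0.026 ] f [ 4.9 -0.6  7.8] w 0.0393 z axis [-0.003  0.002 -1.   ]
shift mm [-1.6 -0.5  0. ] turn deg [ 0.12 -0.17  0.03]
```

```bash

python3 -m handwheel '[{"x":-0.001,"y":0,"z":-0.0006,"wx":0,"wy":0,"wz":0},{"x":-0.0015,"y":0,"z":-0.0008,"wx":0,"wy":0,"wz":0},{"x":-0.0015,"y":0,"z":-0.0008,"wx":0,"wy":0,"wz":0}]'
python3 go.py 0.509 0.095 0.026 5.3 0
python3 -m handwheel '[{"x":0,"y":0,"z":0,"wx":0,"wy":0,"wz":0},{"x":0,"y":0,"z":0,"wx":0,"wy":0,"wz":0},{"x":0,"y":0,"z":0,"wx":0,"wy":0,"wz":0},{"x":0,"y":0,"z":0,"wx":0,"wy":0,"wz":0},{"x":0,"y":0,"z":0,"wx":0,"wy":0,"wz":0}]' 0.056
python3 go.py 0.509 0.095 0.026 5.3 0
```

```text
time: 12.63
position: [0.5085, 0.0954, 0.0261]
tool_rot: [0.146, -3.135, -0.003]
ft_force: [7.2, -0.5, 2.9]
grip_width: 0.456
grip_force: 54.7
t 12.63 pos [0.5085 0.0954 0.0261] f [ 7.2 -0.5  2.9] w 0.0397 z axis [-0.003  0.002 -1.   ]
shift mm [-0.5 -0.5  0.1] turn deg [ 0.11 -0.19  0.02]
time: 13.05
position: [0.5028, 0.0946, 0.023]
tool_rot: [0.144, -3.123, -0.0]
ft_force: [0.7, -0.5, -0.4]
grip_width: 0.635
grip_force: 0.0
t 13.05 pos [0.5028 0.0946 0.023 ] f [ 0.7 -0.5 -0.4] w 0.0553 z axis [-0.015 -0.    -1.   ]
shift mm [-6.2 -0.2 -3.1] turn deg [ 0.05 -0.84 -0.  ]
```

```bash

python3 -m handwheel '[{"x":0,"y":0,"z":-0.006,"wx":0,"wy":0,"wz":0},{"x":0,"y":0,"z":-0.02,"wx":0,"wy":0,"wz":0},{"x":0,"y":0,"z":-0.045,"wx":0,"wy":0,"wz":0},{"x":0,"y":0,"z":-0.08,"wx":0,"wy":0,"wz":0},{"x":0,"y":0,"z":-0.12,"wx":0,"wy":0,"wz":0},{"x":0,"y":0,"z":-0.16,"wx":0,"wy":0,"wz":0},{"x":0,"y":0,"z":-0.2,"wx":0,"wy":0,"wz":0},{"x":0,"y":0,"z":-0.2,"wx":0,"wy":0,"wz":0}]' 0.087
python3 go.py 0.427 -0.3105 0.15 6.3 0
```

```text
time: 13.72
position: [0.5105, 0.0954, 0.2322]
tool_rot: [0.144, -3.138, -0.007]
ft_force: [0.8, -0.8, 1.1]
grip_width: 0.994
grip_force: 0.0
t 13.72 pos [0.5105 0.0954 0.2322] f [ 0.8 -0.8  1.1] w 0.0865 z axis [-0.     0.005 -1.   ]
shift mm [ 120.4 -396.9   80.3] turn deg [ 0.27  0.01 -1.03]
```

```bash

python3 -m handwheel '[{"x":0.007,"y":-0.025,"z":0,"wx":0,"wy":0,"wz":0},{"x":0.018,"y":-0.06,"z":0,"wx":0,"wy":0,"wz":0},{"x":0.029,"y":-0.096,"z":0,"wx":0,"wy":0,"wz":0},{"x":0.04,"y":-0.133,"z":0,"wx":0,"wy":0,"wz":0},{"x":0.051,"y":-0.17,"z":0,"wx":0,"wy":0,"wz":0},{"x":0.063,"y":-0.208,"z":0,"wx":0,"wy":0,"wz":0},{"x":0.075,"y":-0.246,"z":0,"wx":0,"wy":0,"wz":0},{"x":0.087,"y":-0.284,"z":0,"wx":0,"wy":0,"wz":0},{"x":0.099,"y":-0.322,"z":0,"wx":0,"wy":0,"wz":0},{"x":0.111,"y":-0.36,"z":0.01,"wx":0,"wy":0,"wz":-1}]'
python3 -m handwheel '[{"x":0.008,"y":-0.03,"z":0.03,"wx":0,"wy":0,"wz":0},{"x":0.009,"y":-0.035,"z":0.06,"wx":0,"wy":0,"wz":0},{"x":0.009,"y":-0.037,"z":0.075,"wx":0,"wy":0,"wz":0},{"x":0.009,"y":-0.037,"z":0.075,"wx":0,"wy":0,"wz":0},{"x":0.009,"y":-0.037,"z":0.075,"wx":0,"wy":0,"wz":0}]'
python3 go.py 0.427 -0.3105 0.0145 6.3 0
python3 - <<'E'
from h import *
from bench import ctrl
C=[]
for n,(u0,u1,v0,v1) in(("top",(190,330,145,265)),("side",(240,380,150,310))):
    d=ctrl.get_image(n);pickle.dump(d,open(n+"3.pkl","wb"));C.append(cv2.resize(d["image"][v0:v1,u0:u1],None,fx=2.8,fy=2.8,interpolation=cv2.INTER_CUBIC))
H=max(c.shape[0] for c in C);C=[cv2.copyMakeBorder(c,0,H-c.shape[0],0,0,cv2.BORDER_CONSTANT) for c in C]
cv2.imwrite("pics/c3.png",np.hstack(C)[...,::-1])
E
```

```text
time: 14.55
position: [0.4289, -0.2762, 0.2162]
tool_rot: [0.172, -3.128, -0.0]
ft_force: [1.3, 0.1, 0.3]
grip_width: 0.997
grip_force: 0.0
time: 14.97
position: [0.4223, -0.3115, 0.1392]
tool_rot: [0.171, -3.122, -0.002]
ft_force: [0.3, -0.1, 0.5]
grip_width: 0.999
grip_force: 0.0
t 14.97 pos [ 0.4223 -0.3115  0.1392] f [ 0.3 -0.1  0.5] w 0.0869 z axis [-0.015  0.    -1.   ]
shift mm [ -6.7   0.3 124.6] turn deg [ 0.11 -0.87 -0.04]
```

View pics/c3.png

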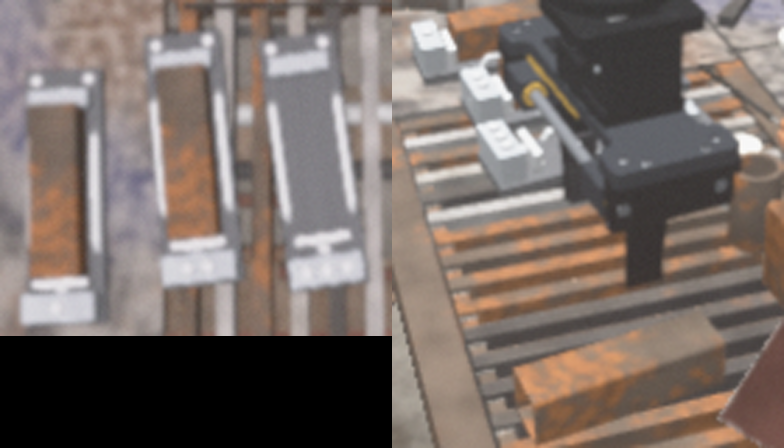

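In the top view clamp 2 now holds its tube flat between plunger and stop (crop (190,150)), looking just like clamp 1. The gripper is above tube B, so next I'll grasp it.

```bash

python3 -m handwheel '[{"x":-0.004,"y":0,"z":0.03,"wx":0,"wy":-0.5,"wz":0},{"x":-0.004,"y":0,"z":0.06,"wx":0,"wy":-0.5,"wz":0},{"x":-0.004,"y":0,"z":0.07,"wx":0,"wy":-0.5,"wz":0},{"x":-0.004,"y":0,"z":0.07,"wx":0,"wy":-0.5,"wz":0},{"x":-0.004,"y":0,"z":0.07,"wx":0,"wy":-0.5,"wz":0}]'
python3 go.py 0.4265 -0.3105 0.0145 6.3 0
```

```text
time: 15.48
position: [0.4266, -0.3115, 0.0707]
tool_rot: [0.173, -3.133, -0.001]
ft_force: [0.4, -0.2, 0.5]
grip_width: 1.002
grip_force: 0.0
t 15.48 pos [ 0.4266 -0.3115  0.0707] f [ 0.4 -0.2  0.5] w 0.0872 z axis [-0.004  0.    -1.   ]
shift mm [-0.2  1.  56.2] turn deg [ 0.04 -0.22  0.02]
```

```bash

python3 -m handwheel '[{"x":0,"y":0.0005,"z":0.02,"wx":0,"wy":-0.2,"wz":0},{"x":0,"y":0.001,"z":0.04,"wx":0,"wy":-0.2,"wz":0},{"x":0,"y":0.001,"z":0.05,"wx":0,"wy":-0.2,"wz":0},{"x":0,"y":0.001,"z":0.056,"wx":0,"wy":-0.2,"wz":0},{"x":0,"y":0.001,"z":0.056,"wx":0,"wy":-0.2,"wz":0},{"x":0,"y":0.001,"z":0.056,"wx":0,"wy":-0.2,"wz":0}]'
python3 -m handwheel '[{"x":0,"y":0,"z":0,"wx":0,"wy":0,"wz":0},{"x":0,"y":0,"z":0,"wx":0,"wy":0,"wz":0},{"x":0,"y":0,"z":0,"wx":0,"wy":0,"wz":0},{"x":0,"y":0,"z":0,"wx":0,"wy":0,"wz":0},{"x":0,"y":0,"z":0,"wx":0,"wy":0,"wz":0},{"x":0,"y":0,"z":0,"wx":0,"wy":0,"wz":0},{"x":0,"y":0,"z":0,"wx":0,"wy":0,"wz":0},{"x":0,"y":0,"z":0,"wx":0,"wy":0,"wz":0},{"x":0,"y":0,"z":0,"wx":0,"wy":0,"wz":0},{"x":0,"y":0,"z":0,"wx":0,"wy":0,"wz":0}]' 0.03 55
python3 go.py 0.4265 -0.3105 0.0145 6.3 0
```

```text
time: 15.98
position: [0.4263, -0.3108, 0.0145]
tool_rot: [0.172, -3.137, -0.001]
ft_force: [-0.3, -0.7, -0.7]
grip_width: 0.998
grip_force: 0.0
time: 16.82
position: [0.4255, -0.3103, 0.0135]
tool_rot: [0.172, -3.136, -0.002]
ft_force: [-0.2, 1.0, 0.0]
grip_width: 0.452
grip_force: 54.9
t 16.82 pos [ 0.4255 -0.3103  0.0135] f [-0.2  1.   0. ] w 0.0394 z axis [-0.001  0.001 -1.   ]
shift mm [-0.9 -0.3 -1. ] turn deg [ 0.08 -0.07 -0.01]
```

```bash

python3 -m handwheel '[{"x":0,"y":0,"z":-0.01,"wx":0,"wy":0,"wz":0},{"x":0,"y":0,"z":-0.03,"wx":0,"wy":0,"wz":0},{"x":0,"y":0,"z":-0.05,"wx":0,"wy":0,"wz":0},{"x":0,"y":0,"z":-0.075,"wx":0,"wy":0,"wz":0},{"x":0,"y":0,"z":-0.1,"wx":0,"wy":0,"wz":0},{"x":0,"y":0,"z":-0.125,"wx":0,"wy":0,"wz":0},{"x":0,"y":0,"z":-0.15,"wx":0,"wy":0,"wz":0},{"x":0,"y":0,"z":-0.15,"wx":0,"wy":0,"wz":0},{"x":0,"y":0,"z":-0.15,"wx":0,"wy":0,"wz":0}]' 
python3 go.py 0.516 -0.003 0.15 7.2 12
```

```text
time: 17.57
position: [0.4263, -0.3108, 0.1647]
tool_rot: [-0.172, 3.135, 0.001]
ft_force: [0.1, 0.6, -3.4]
grip_width: 0.455
grip_force: 54.9
t 17.57 pos [ 0.4263 -0.3108  0.1647] f [ 0.1  0.6 -3.4] w 0.0396 z axis [ 0.002  0.001 -1.   ]
shift mm [-122.9  296.1   15.1] turn deg [ -0.06 -11.9   -0.91]
```

```bash

python3 -m handwheel '[{"x":-0.006,"y":0.015,"z":0,"wx":0,"wy":0,"wz":0},{"x":-0.018,"y":0.044,"z":0,"wx":0,"wy":0,"wz":0},{"x":-0.032,"y":0.078,"z":0,"wx":0,"wy":0,"wz":-0.3},{"x":-0.047,"y":0.113,"z":0,"wx":0,"wy":-2,"wz":-0.9},{"x":-0.062,"y":0.148,"z":0,"wx":0,"wy":-4,"wz":-0.9},{"x":-0.077,"y":0.183,"z":0,"wx":0,"wy":-6,"wz":-0.9},{"x":-0.092,"y":0.218,"z":0,"wx":0,"wy":-8,"wz":-0.9},{"x":-0.107,"y":0.253,"z":0,"wx":0,"wy":-10,"wz":-0.9},{"x":-0.118,"y":0.28,"z":0,"wx":0,"wy":-12,"wz":-0.9},{"x":-0.123,"y":0.296,"z":0.005,"wx":0,"wy":-12,"wz":-0.9}]' 
python3 -m handwheel '[{"x":0,"y":0,"z":0,"wx":0,"wy":0,"wz":0},{"x":0,"y":0,"z":0,"wx":0,"wy":0,"wz":0},{"x":0,"y":0,"z":0,"wx":0,"wy":0,"wz":0},{"x":0,"y":0,"z":0,"wx":0,"wy":0,"wz":0}]'
python3 go.py 0.516 -0.003 0.05 7.2 12
```

```text
time: 18.4
position: [0.514, 0.0013, 0.1572]
tool_rot: [-0.19, 2.929, 0.021]
ft_force: [0.4, -0.6, -3.2]
grip_width: 0.455
grip_force: 54.9
time: 18.73
position: [0.515, -0.0043, 0.158]
tool_rot: [-0.181, 2.929, 0.018]
ft_force: [-0.4, -0.2, -2.0]
grip_width: 0.457
grip_force: 54.9
t 18.73 pos [ 0.515  -0.0043  0.158 ] f [-0.4 -0.2 -2. ] w 0.0398 z axis [ 0.204  0.024 -0.979]
shift mm [ 21.1   1.3 106. ] turn deg [-0.08 -0.15 -0.13]
```

```bash

python3 -m handwheel '[{"x":0.004,"y":0.001,"z":0.02,"wx":0,"wy":0,"wz":0},{"x":0.008,"y":0.001,"z":0.04,"wx":0,"wy":0,"wz":0},{"x":0.012,"y":0.001,"z":0.06,"wx":0,"wy":0,"wz":0},{"x":0.016,"y":0.001,"z":0.08,"wx":0,"wy":0,"wz":0},{"x":0.02,"y":0.001,"z":0.095,"wx":0,"wy":0,"wz":0},{"x":0.021,"y":0.001,"z":0.106,"wx":0,"wy":0,"wz":0},{"x":0.021,"y":0.001,"z":0.106,"wx":0,"wy":0,"wz":0},{"x":0.021,"y":0.001,"z":0.106,"wx":0,"wy":0,"wz":0}]'
python3 go.py 0.516 -0.003 0.0415 7.2 12
```

```text
time: 19.4
position: [0.5164, -0.0028, 0.0503]
tool_rot: [-0.181, 2.929, 0.017]
ft_force: [0.6, -0.3, -2.3]
grip_width: 0.455
grip_force: 54.9
t 19.4 pos [ 0.5164 -0.0028  0.0503] f [ 0.6 -0.3 -2.3] w 0.0396 z axis [ 0.204  0.024 -0.979]
shift mm [ 2.3 -0.1  8.6] turn deg [-0.08 -0.14 -0.1 ]
```

```bash

python3 -m handwheel '[{"x":0.001,"y":0,"z":0.003,"wx":0,"wy":0,"wz":0},{"x":0.0018,"y":0,"z":0.006,"wx":0,"wy":0,"wz":0},{"x":0.0023,"y":0,"z":0.0085,"wx":0,"wy":0,"wz":0},{"x":0.0023,"y":0,"z":0.009,"wx":0,"wy":0,"wz":0},{"x":0.0023,"y":0,"z":0.009,"wx":0,"wy":0,"wz":0},{"x":0.0023,"y":0,"z":0.009,"wx":0,"wy":0,"wz":0}]'
python3 -m handwheel '[{"x":0.0015,"y":0,"z":-0.0003,"wx":0,"wy":0,"wz":0},{"x":0.003,"y":0,"z":-0.0006,"wx":0,"wy":0,"wz":0},{"x":0.003,"y":0,"z":-0.0006,"wx":0,"wy":0,"wz":0},{"x":0.003,"y":0,"z":-0.0006,"wx":0,"wy":0,"wz":0}]'
python3 go.py 0.512 -0.0035 0.0405 7.2 12
```

```text
time: 19.9
position: [0.5166, -0.0016, 0.0416]
tool_rot: [-0.184, 2.927, 0.019]
ft_force: [0.4, 0.2, -3.0]
grip_width: 0.451
grip_force: 54.9
time: 20.23
position: [0.5133, -0.002, 0.0414]
tool_rot: [-0.184, 2.928, 0.019]
ft_force: [0.3, -0.2, -3.0]
grip_width: 0.45
grip_force: 54.9
t 20.23 pos [ 0.5133 -0.002   0.0414] f [ 0.3 -0.2 -3. ] w 0.0392 z axis [ 0.205  0.026 -0.978]
shift mm [ 1.6 -1.3  0.6] turn deg [-0.01 -0.06 -0.01]
```

```bash

python3 -m handwheel '[{"x":0.0015,"y":-0.0008,"z":-0.0002,"wx":0,"wy":0,"wz":0},{"x":0.003,"y":-0.0012,"z":-0.0004,"wx":0,"wy":0,"wz":0},{"x":0.003,"y":-0.0012,"z":-0.0004,"wx":0,"wy":0,"wz":0},{"x":0.003,"y":-0.0012,"z":-0.0004,"wx":0,"wy":0,"wz":0}]'
python3 -m handwheel '[{"x":0.0015,"y":0,"z":-0.0003,"wx":0,"wy":0,"wz":0},{"x":0.003,"y":0,"z":-0.0006,"wx":0,"wy":0,"wz":0},{"x":0.003,"y":0,"z":-0.0006,"wx":0,"wy":0,"wz":0},{"x":0.003,"y":0,"z":-0.0006,"wx":0,"wy":0,"wz":0}]'
python3 go.py 0.508 -0.004 0.0405 7.2 12
```

```text
time: 20.57
position: [0.5105, -0.0037, 0.0411]
tool_rot: [-0.184, 2.928, 0.019]
ft_force: [0.5, 0.1, -3.0]
grip_width: 0.454
grip_force: 54.9
time: 20.9
position: [0.5082, -0.004, 0.0415]
tool_rot: [-0.184, 2.926, 0.019]
ft_force: [2.0, -0.1, -3.3]
grip_width: 0.457
grip_force: 54.9
t 20.9 pos [ 0.5082 -0.004   0.0415] f [ 2.  -0.1 -3.3] w 0.0398 z axis [ 0.207  0.026 -0.978]
shift mm [0.4 0.  1. ] turn deg [-0.03  0.03 -0.01]
```

```bash

python3 -m handwheel '[{"x":0.0015,"y":0,"z":-0.0001,"wx":0,"wy":0,"wz":0},{"x":0.003,"y":0,"z":-0.0003,"wx":0,"wy":0,"wz":0},{"x":0.0045,"y":0,"z":-0.0005,"wx":0,"wy":0.1,"wz":0},{"x":0.006,"y":0,"z":-0.0007,"wx":0,"wy":0.2,"wz":0},{"x":0.0075,"y":0,"z":-0.0009,"wx":0,"wy":0.2,"wz":0},{"x":0.0075,"y":0,"z":-0.0009,"wx":0,"wy":0.2,"wz":0},{"x":0.0075,"y":0,"z":-0.0009,"wx":0,"wy":0.2,"wz":0}]'
python3 -m handwheel '[{"x":0.0015,"y":0,"z":-0.0001,"wx":0,"wy":0,"wz":0},{"x":0.003,"y":0,"z":-0.0003,"wx":0,"wy":0.1,"wz":0},{"x":0.0045,"y":0,"z":-0.0005,"wx":0,"wy":0.2,"wz":0},{"x":0.0045,"y":0,"z":-0.0005,"wx":0,"wy":0.2,"wz":0},{"x":0.0045,"y":0,"z":-0.0005,"wx":0,"wy":0.2,"wz":0}]'
python3 go.py 0.4957 -0.0055 0.0405 7.2 12
```

```text
time: 21.48
position: [0.5025, -0.0047, 0.0418]
tool_rot: [-0.184, 2.926, 0.019]
ft_force: [6.8, 0.9, -4.1]
grip_width: 0.457
grip_force: 54.9
time: 21.9
position: [0.4997, -0.0051, 0.0422]
tool_rot: [-0.184, 2.926, 0.018]
ft_force: [9.8, 1.0, -4.7]
grip_width: 0.453
grip_force: 54.9
t 21.9 pos [ 0.4997 -0.0051  0.0422] f [ 9.8  1.  -4.7] w 0.0394 z axis [ 0.207  0.025 -0.978]
shift mm [4.3 0.1 0.8] turn deg [-0.05  0.05 -0.01]
```

```bash

python3 -m handwheel '[{"x":0.0015,"y":0,"z":-0.0001,"wx":0,"wy":0,"wz":0},{"x":0.003,"y":0,"z":-0.0003,"wx":0,"wy":0.1,"wz":0},{"x":0.0045,"y":0,"z":-0.0005,"wx":0,"wy":0.2,"wz":0},{"x":0.0055,"y":0,"z":-0.0006,"wx":0,"wy":0.2,"wz":0},{"x":0.0055,"y":0,"z":-0.0006,"wx":0,"wy":0.2,"wz":0},{"x":0.0055,"y":0,"z":-0.0006,"wx":0,"wy":0.2,"wz":0}]'
python3 go.py 0.4957 -0.0055 0.0405 7.2 12
```

```text
time: 22.4
position: [0.4962, -0.0056, 0.0427]
tool_rot: [-0.184, 2.925, 0.018]
ft_force: [13.9, 2.5, -5.5]
grip_width: 0.455
grip_force: 54.9
t 22.4 pos [ 0.4962 -0.0056  0.0427] f [13.9  2.5 -5.5] w 0.0396 z axis [ 0.208  0.025 -0.978]
shift mm [1.  0.1 2. ] turn deg [-0.06  0.1  -0.01]
```

```bash

python3 -m handwheel '[{"x":-0.0003,"y":0,"z":0.0020,"wx":0,"wy":1.5,"wz":0},{"x":-0.0007,"y":0,"z":0.0040,"wx":0,"wy":3,"wz":0},{"x":-0.001,"y":0,"z":0.0060,"wx":0,"wy":4.5,"wz":0},{"x":-0.0012,"y":0,"z":0.0079,"wx":0,"wy":6,"wz":0},{"x":-0.0012,"y":0,"z":0.0079,"wx":0,"wy":6,"wz":0},{"x":-0.0012,"y":0,"z":0.0079,"wx":0,"wy":6,"wz":0}]'
python3 go.py 0.4995 -0.0052 0.0255 7.2 0
```

```text
time: 22.9
position: [0.4994, -0.0052, 0.0349]
tool_rot: [-0.19, 3.03, 0.008]
ft_force: [11.5, 1.2, -0.5]
grip_width: 0.452
grip_force: 54.9
t 22.9 pos [ 0.4994 -0.0052  0.0349] f [11.5  1.2 -0.5] w 0.0393 z axis [ 0.105  0.012 -0.994]
shift mm [ 0.9 -0.   9.4] turn deg [-0.07  6.05 -0.02]
```

```bash

python3 -m handwheel '[{"x":0.0002,"y":0,"z":0.0018,"wx":0,"wy":1.5,"wz":0},{"x":-0.0002,"y":0,"z":0.0037,"wx":0,"wy":3,"wz":0},{"x":-0.0005,"y":0,"z":0.0055,"wx":0,"wy":4.5,"wz":0},{"x":-0.0008,"y":0,"z":0.0074,"wx":0,"wy":6,"wz":0},{"x":-0.0008,"y":0,"z":0.0082,"wx":0,"wy":6,"wz":0},{"x":-0.0008,"y":0,"z":0.0082,"wx":0,"wy":6,"wz":0}]'
python3 go.py 0.5045 -0.0052 0.0255 7.2 0
```

```text
time: 23.4
position: [0.5007, -0.005, 0.0263]
tool_rot: [-0.197, 3.135, -0.002]
ft_force: [11.4, 1.8, 0.8]
grip_width: 0.452
grip_force: 54.9
t 23.4 pos [ 0.5007 -0.005   0.0263] f [11.4  1.8  0.8] w 0.0393 z axis [ 0.    -0.001 -1.   ]
shift mm [-3.7 -0.6  0.8] turn deg [-0.08  0.02 -0.02]
```

```bash

python3 -m handwheel '[{"x":-0.001,"y":0,"z":0,"wx":0,"wy":0,"wz":0},{"x":-0.002,"y":0,"z":0.0001,"wx":0,"wy":0,"wz":0},{"x":-0.003,"y":0,"z":0.0002,"wx":0,"wy":0,"wz":0},{"x":-0.004,"y":0,"z":0.0003,"wx":0,"wy":0,"wz":0},{"x":-0.0045,"y":0,"z":0.0003,"wx":0,"wy":0,"wz":0},{"x":-0.0045,"y":0,"z":0.0003,"wx":0,"wy":0,"wz":0}]'
python3 go.py 0.504 -0.0045 0.0255 7.2 0
```

```text
time: 23.9
position: [0.5029, -0.0047, 0.0255]
tool_rot: [0.196, -3.132, 0.001]
ft_force: [6.8, 1.1, 2.5]
grip_width: 0.451
grip_force: 54.9
t 23.9 pos [ 0.5029 -0.0047  0.0255] f [6.8 1.1 2.5] w 0.0392 z axis [-0.003 -0.001 -1.   ]
shift mm [-1.1  0.1  0. ] turn deg [-0.04 -0.2  -0.03]
```

```bash

python3 -m handwheel '[{"x":-0.001,"y":0,"z":-0.0003,"wx":0,"wy":0,"wz":0},{"x":-0.0015,"y":0,"z":-0.0004,"wx":0,"wy":0,"wz":0},{"x":-0.0015,"y":0,"z":-0.0004,"wx":0,"wy":0,"wz":0}]'
python3 -m handwheel '[{"x":0,"y":0,"z":0,"wx":0,"wy":0,"wz":0},{"x":0,"y":0,"z":0,"wx":0,"wy":0,"wz":0},{"x":0,"y":0,"z":0,"wx":0,"wy":0,"wz":0},{"x":0,"y":0,"z":0,"wx":0,"wy":0,"wz":0},{"x":0,"y":0,"z":0,"wx":0,"wy":0,"wz":0}]' 0.056
python3 -m handwheel '[{"x":0,"y":0,"z":-0.006,"wx":0,"wy":0,"wz":0},{"x":0,"y":0,"z":-0.02,"wx":0,"wy":0,"wz":0},{"x":0,"y":0,"z":-0.045,"wx":0,"wy":0,"wz":0},{"x":0,"y":0,"z":-0.08,"wx":0,"wy":0,"wz":0},{"x":0,"y":0,"z":-0.12,"wx":0,"wy":0,"wz":0},{"x":0,"y":0,"z":-0.16,"wx":0,"wy":0,"wz":0},{"x":0,"y":0,"z":-0.2,"wx":0,"wy":0,"wz":0},{"x":0,"y":0,"z":-0.2,"wx":0,"wy":0,"wz":0}]'
python3 go.py 0.45 -0.25 0.22 7.2 0
```

```text
time: 24.15
position: [0.503, -0.0047, 0.0256]
tool_rot: [0.196, -3.129, 0.001]
ft_force: [4.6, 0.5, 6.4]
grip_width: 0.452
grip_force: 54.9
time: 24.57
position: [0.4992, -0.005, 0.0233]
tool_rot: [0.196, -3.122, 0.002]
ft_force: [-0.0, -0.1, -0.1]
grip_width: 0.632
grip_force: 0.0
time: 25.23
position: [0.5069, -0.0047, 0.2324]
tool_rot: [-0.196, 3.134, 0.002]
ft_force: [2.2, 0.1, 1.0]
grip_width: 0.641
grip_force: 0.0
t 25.23 pos [ 0.5069 -0.0047  0.2324] f [2.2 0.1 1. ] w 0.0558 z axis [ 0.002  0.001 -1.   ]
shift mm [  87.  -236.3   12. ] turn deg [ 0.06  0.11 -0.04]
```

```bash

python3 -m handwheel '[{"x":0.01,"y":-0.027,"z":0,"wx":0,"wy":0,"wz":0},{"x":0.022,"y":-0.06,"z":0,"wx":0,"wy":0,"wz":0},{"x":0.035,"y":-0.095,"z":0,"wx":0,"wy":0,"wz":0},{"x":0.048,"y":-0.13,"z":0,"wx":0,"wy":0,"wz":0},{"x":0.06,"y":-0.165,"z":0,"wx":0,"wy":0,"wz":0},{"x":0.073,"y":-0.2,"z":0,"wx":0,"wy":0,"wz":0},{"x":0.087,"y":-0.236,"z":0,"wx":0,"wy":0,"wz":0},{"x":0.087,"y":-0.236,"z":0,"wx":0,"wy":0,"wz":0}]'
python3 - <<'E'
from h import *
from bench import ctrl
C=[]
for n,(u0,u1,v0,v1) in(("top",(190,390,135,265)),("side",(230,430,135,265))):
    d=ctrl.get_image(n);pickle.dump(d,open(n+"4.pkl","wb"));C.append(cv2.resize(d["image"][v0:v1,u0:u1],None,fx=2.3,fy=2.3,interpolation=cv2.INTER_CUBIC))
C[0]=cv2.resize(C[0],None,fx=1.7,fy=1.0) if 0 else C[0]
cv2.imwrite("pics/c4.png",np.vstack(C)[...,::-1])
E
```

```text
time: 25.9
position: [0.4419, -0.2584, 0.2257]
tool_rot: [0.177, -3.125, 0.008]
ft_force: [-0.9, -0.1, 0.8]
grip_width: 0.642
grip_force: 0.0
```

View pics/c4.png

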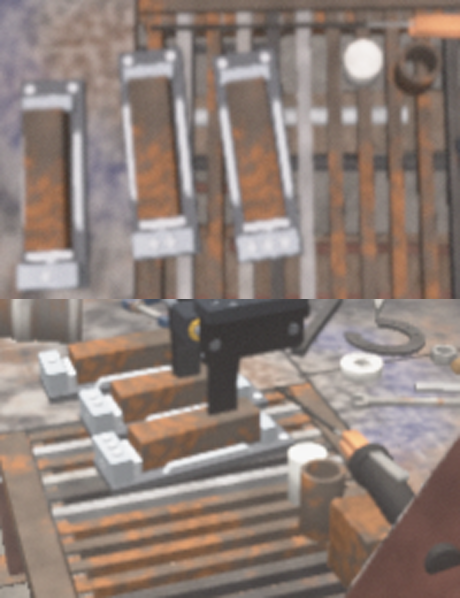

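The top view shows all three tubes seated the same way between plunger and stop (crop (45,180), (155,150), (250,150)). The stub and pipe are still standing at (362,60) and (415,68). I'll let the arm settle, then hand in.

```bash

python3 -m handwheel '[{"x":0,"y":0,"z":0,"wx":0,"wy":0,"wz":0},{"x":0,"y":0,"z":0,"wx":0,"wy":0,"wz":0},{"x":0,"y":0,"z":0,"wx":0,"wy":0,"wz":0}]'
python3 -c "from bench import ctrl;print(ctrl.close_job())"
```

```text
time: 26.25
position: [0.4464, -0.248, 0.2248]
tool_rot: [0.201, -3.123, 0.001]
ft_force: [-0.4, -1.1, -0.4]
grip_width: 0.645
grip_force: 0.0
the job is handed in; nothing more can be done
None
```

I loaded clamp two and then clamp three, each tube flat, spring-held and let go, with neither plunger bottomed (about 13 of 16 mm at most) and the loaded tube, pipe and stub undisturbed, and handed the job in at about 26 s; no verdict was returned.

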